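# Line up the desk tools by length

### The arm

A 7-joint arm with a two-finger parallel gripper is mounted at the origin on a cart in front of the work surface, level with it; the furniture and walls round the work are solid. World frame = base frame: x ahead of the robot, y to its left, z up, the work surface at z = 0. Lengths are in m, angles in rad, forces in N, time in s.
With the tool pointing down it reaches from about 0.425 to 0.825 m from the base axis. Payload 3.6 kg.
Tool frame: the origin (TCP) lies between the finger pads; the fingertips stand 22 mm ahead of it and the grasp point (between the pads) lies 3 mm ahead of it (ctrl.tip_reach is the distance from the TCP to the fingertips, in m); z points along the fingers, y is the line along which they close (so a half turn about z gives the same grasp; the last joint's range is limited). The gripper opens to 85 mm and grips with 20 to 120 N. Pads are 22 mm wide; open, the fingers measure 114 mm over their backs; the gripper's body (76 mm by 85 mm) begins 54 mm behind the grasp point. The pads swing forward as they close: fully open they stand 13 mm farther back than shut.
Start: joints at [-1.286, 0.615, -0.013, 1.423, 0.008, 1.103, -0.04], TCP at [0.199, 0.619, 0.216] pointing down, gripper open.
Joint ranges: [-3.12, 3.12], [-0.3, 2.06], [-1.34, 1.32], [0.26, 2.42], [-1.36, 4.5], [0.01, 1.98], [-2.84, 2.84]. Speed limits (rad/s): [2.79, 2.79, 3.14, 3.14, 3.14, 3.14, 3.14].

### API

Orientations are given as a unit quaternion [x, y, z, w].
In Python, from plant import ctrl, eyes, finder gives the robot as it stands.
- The arm moves only by the tool step_arm, never from a script. Its argument "targets" is one flat list of numbers, 7 for each row, row after row: the gripper command: -1 is shut, 1 is fully open, values between are in proportion, then the shift along the tool's x, y, z in mm, then the turn, a rotation vector about the tool's x, y, z in rad. A call has 1 to 12 rows; each row is the pose to reach, as a shift and turn from the pose commanded when the call began, along the tool's axes at that moment; what a row does not reach only later rows make up. A row lasts 1/10 s, in which the tool goes at most 50 mm and 8.59 degrees, less where a joint would pass 70% of its speed; a pose out of reach is approached as far as the arm can. A call with a gripper value outside its range is refused whole. The fingers move at their own pace and stop on an object; "grip_force" is the grip in N (left out, the last holds). Time passes only in rows, so rows that repeat a pose let the fingers close. It gives the time, the measured TCP pose, the force, the opening and the grip force at its end, in the units of the state.
- ctrl.sense(): the state, without advancing time (a new reading comes with each control period).
- eyes.get_image(name): name is "scene" or "top" or "wrist"; returns (picture, depth): 480x640x3 uint8, red, green, blue; 480x640 float32, m along the optical axis (not along the pixel's ray), 0 where there is no reading.
- eyes.get_calibration(name): a dict with "intrinsics" (3x3 intrinsics, pixels), "world_from_camera" (4x4, takes a point from camera to world coordinates); the wrist camera has in their place "T_tool_cam" (4x4, takes a point from camera to tool coordinates, whose origin is the TCP and whose axes are the flange's). Camera axes: x right, y down, z forward; pixel columns grow to the right and rows downward; lengths in m; the calibration is good to about 2 mm. A picture is of the moment at which its call begins: read the wrist's pose just before it. get_calibration takes no time and is no camera call.
- ctrl.hand_in(): hands the job in; it is judged then, once.
Trained networks look in the newest picture that a camera, given by its name, has taken for a name from the list of things; names that differ only in an ending like _2 or _b are one class to them, and where a whole thing is asked for, a point or a joint stands for the part that bears it (a point fixed in the world has none). Each returns a list of dicts, best first, with "p" (0 to 1); they miss things now and then, are a little off and sometimes report something else, mostly with a low value. They report only what shows in the picture. A call takes as long as a camera call. They do not tell look-alikes from the thing itself.
- finder.recognise(label, camera): "at" ([x, y, z] in m, in the coordinates of the camera as it stood for that picture, good to about 4 mm: the middle of the surface that is visible of it).
- finder.spot_point(label, camera): "at" ([x, y, z] in m, in the coordinates of the camera as it stood for that picture, good to about 4 mm: a listed point, or the origin of a listed thing).
The state is a dict: "time": time; "joint_pos": joint angles; "dq": joint speeds; "joint_torque": joint torques, N m; "tool_pos": TCP position; "ee_rot": TCP orientation; "wrist_force": force on the tool from outside, world axes, zero at the start; "torque": the same for the moment, N m; "finger_gap": finger opening in m; "finger_force": force on a finger pad.
Only numpy, scipy, OpenCV 4.12 (cv2) and the standard library are available. Lean on these libraries where they do the work, as an engineer would, in place of code of your own. Each camera call takes 0.05 s, during which the arm holds its last target. There are 200 camera calls.

### The job

Lay the four desk tools - eraser, ink pad (the near one, not the one by the stamp at the back), highlighter and stapler - on the four grey felt pads of the wooden board, one to a pad, in order of length: the shortest on the pad next to the red stud, then longer and longer towards the other end. Each should lie the way up it lay at the start, centred on its pad and with its length along the pad's length.

Things in the scene. Friction and masses are not known exactly. Their poses are not given: they have to be found in the camera images.
- eraser: eraser, white rubber end in a blue-grey sleeve, lying flat: 48 long (its x) x 23 wide (its y) x 13 high mm, 20 g, the shortest. Origin at the centre of its underside; z is up
- ink_pad: closed ink pad tin with a green lid: 102 long (its y) x 64 wide (its x) x 14 high mm, 60 g, second shortest; the lid does not open. A like tin standing beside the wooden stamp at the far right back of the desk, out of reach, is not meant. Origin at the centre of its underside; z is up
- highlighter: yellow highlighter pen lying down: 118 long (its x) x 16 wide (its y) x 18 high mm, 20 g, second longest; it does not roll. Origin at the centre of its underside; z is up
- stapler: stapler with a dark red top, standing on its base: 148 long (its x) x 37 wide (its y) x 40 high mm, the longest; it does not open. Origin at the centre of its underside; z is up
- pad1: grey felt pad, 156 (its x, lengthwise) x 72 (its y, across) mm, fixed; its top lies 9 mm above the desk. Origin at the centre of its underside, 3 mm below its top. Pads 1 to 4 lie side by side, 80 mm apart centre to centre, in a straight row along their y axis on a pale wooden board (384 x 172 x 6 mm); pad 1 is at the robot's left (+y) end, this is pad 1. Seen from the robot the pads' length runs roughly away from it
- pad2: grey felt pad, 156 (its x, lengthwise) x 72 (its y, across) mm, fixed; its top lies 9 mm above the desk. Origin at the centre of its underside, 3 mm below its top. Pads 1 to 4 lie side by side, 80 mm apart centre to centre, in a straight row along their y axis on a pale wooden board (384 x 172 x 6 mm); pad 1 is at the robot's left (+y) end, this is pad 2. Seen from the robot the pads' length runs roughly away from it
- pad3: grey felt pad, 156 (its x, lengthwise) x 72 (its y, across) mm, fixed; its top lies 9 mm above the desk. Origin at the centre of its underside, 3 mm below its top. Pads 1 to 4 lie side by side, 80 mm apart centre to centre, in a straight row along their y axis on a pale wooden board (384 x 172 x 6 mm); pad 1 is at the robot's left (+y) end, this is pad 3. Seen from the robot the pads' length runs roughly away from it
- pad4: grey felt pad, 156 (its x, lengthwise) x 72 (its y, across) mm, fixed; its top lies 9 mm above the desk. Origin at the centre of its underside, 3 mm below its top. Pads 1 to 4 lie side by side, 80 mm apart centre to centre, in a straight row along their y axis on a pale wooden board (384 x 172 x 6 mm); pad 1 is at the robot's left (+y) end, this is pad 4. Seen from the robot the pads' length runs roughly away from it
- start_stud: red round stud, 22 mm across and 5 mm high, fixed on the board just beyond one end of the row of pads, 56 mm from the centre of the end pad: it marks the end where the shortest thing goes. It may be at either end; a white stud of the same size is at the other. Origin at the centre of its underside
Not all that is in view belongs to the job. Of the things shaped like the highlighter, the yellow one is meant.

How it is judged:
At the end, for the whole second after the job is handed in: Counted from the red stud the pads carry eraser, ink pad, highlighter, stapler; each lies flat and still on its pad (origin 6 to 13 mm up, tilt under 0.15 rad), its centre within 15 mm of the pad's in plan, its length within 0.2 rad of the pad's, let go (height (world z) of eraser between 0.006 and 0.013 m and angle between each of eraser, ink_pad, highlighter, stapler's own z axis and vertical below 0.15 rad and linear speed of each of eraser, ink_pad, highlighter, stapler below 0.02 m/s and contact force between the fingers and eraser below 0.1 N and height (world z) of ink_pad between 0.006 and 0.013 m and contact force between the fingers and ink_pad below 0.1 N and height (world z) of highlighter between 0.006 and 0.013 m and contact force between the fingers and highlighter below 0.1 N and height (world z) of stapler between 0.006 and 0.013 m and contact force between the fingers and stapler below 0.1 N and ((horizontal distance between start_stud and pad1 below 0.1 m and horizontal distance between eraser and pad1 below 0.015 m and angle between the x axis of eraser and the x axis of pad1, either way round below 0.2 rad and horizontal distance between ink_pad and pad2 below 0.015 m and angle between the y axis of ink_pad and the x axis of pad2, either way round below 0.2 rad and horizontal distance between highlighter and pad3 below 0.015 m and angle between the x axis of highlighter and the x axis of pad3, either way round below 0.2 rad and horizontal distance between stapler and pad4 below 0.015 m and angle between the x axis of stapler and the x axis of pad4, either way round below 0.2 rad) or (horizontal distance between start_stud and pad4 below 0.1 m and horizontal distance between eraser and pad4 below 0.015 m and angle between the x axis of eraser and the x axis of pad4, either way round below 0.2 rad and horizontal distance between ink_pad and pad3 below 0.015 m and angle between the y axis of ink_pad and the x axis of pad3, either way round below 0.2 rad and horizontal distance between highlighter and pad2 below 0.015 m and angle between the x axis of highlighter and the x axis of pad2, either way round below 0.2 rad and horizontal distance between stapler and pad1 below 0.015 m and angle between the x axis of stapler and the x axis of pad1, either way round below 0.2 rad))); the robot touches nothing.
It also fails if it takes over 104 s, if anything falls off the work surface, if the arm or the gripper's body presses on something with over 40 N, if the wrist force passes 120 N, or if a joint passes its speed limit or range.

## Working session

There is one attempt and no reset: what is moved stays moved. The work goes in short steps, Python scripts to look and compute and a tool call to move; the robot and the scene stay as the last step left them, time stands still between calls to the robot, and variables do not carry over. Pictures are saved under pics/ and viewed, at most 14 in all, crops included, and the job is handed in when it is done.

Besides the shell and the picture viewer there is one more tool, called after "Request:" by a JSON object that holds its "op" and its "data", one argument or row to a line. step_arm: Moves the arm, as the interface text tells. Its arguments: {"type":"object","properties":{"targets":{"type":"array","items":{"type":"number"}},"grip_force":{"type":"number"}},"required":["targets"]}

```bash
mkdir -p pics; ls; cat > h.py <<'E'
import numpy as np, cv2
from plant import ctrl, eyes, finder
from scipy.spatial.transform import Rotation as R
def cam(name):
    c=eyes.get_calibration(name); K=np.array(c["intrinsics"])
    if name=="wrist":
        s=ctrl.sense(); T=np.eye(4); T[:3,:3]=R.from_quat(s["ee_rot"]).as_matrix(); T[:3,3]=s["tool_pos"]
        return K,T@np.array(c["T_tool_cam"])
    return K,np.array(c["world_from_camera"])
def shot(name,fn=None):
    K,T=cam(name); im,d=eyes.get_image(name)
    if fn: cv2.imwrite("pics/"+fn,cv2.cvtColor(im,cv2.COLOR_RGB2BGR))
    v,u=np.mgrid[:480,:640]
    P=np.stack([(u-K[0,2])*d/K[0,0],(v-K[1,2])*d/K[1,1],d],-1)@T[:3,:3].T+T[:3,3]
    P[d==0]=np.nan
    return im,P,K,T
E
python3 - <<'E'
from h import *
for n in("top","scene"):
    im,P,K,T=shot(n,n+"0.png"); print(n,T.round(3).tolist())
    for l in("eraser","ink_pad","highlighter","stapler","pad1","start_stud"):
        for r in finder.recognise(l,n):
            p=np.array(r["at"]); q=K@p; print(l,round(r["p"],2),(T[:3,:3]@p+T[:3,3]).round(3),(q[:2]/q[2]).round())
print(ctrl.sense())
E
```

```text
pics
top [[0.011, -0.983, 0.181, 0.301], [-1.0, -0.013, -0.008, -0.012], [0.011, -0.181, -0.983, 1.352], [0.0, 0.0, 0.0, 1.0]]
ink_pad 0.75 [ 0.691 -0.096  0.012] [341. 193.]
ink_pad 0.3 [0.436 0.126 0.011] [254. 288.]
highlighter 0.7 [ 0.545 -0.314  0.016] [425. 248.]
highlighter 0.65 [ 0.645 -0.423  0.018] [465. 211.]
stapler 0.63 [0.518 0.354 0.036] [164. 254.]
stapler 0.54 [0.678 0.135 0.013] [253. 196.]
pad1 0.71 [ 0.496 -0.107  0.008] [345. 266.]
pad1 0.7 [0.457 0.049 0.012] [284. 280.]
pad1 0.63 [0.431 0.126 0.011] [254. 290.]
pad1 0.56 [ 0.472 -0.03   0.013] [315. 275.]
scene [[0.667, -0.551, 0.501, -0.027], [-0.745, -0.497, 0.445, -0.566], [0.004, -0.67, -0.742, 0.926], [0.0, 0.0, 0.0, 1.0]]
eraser 0.71 [0.669 0.128 0.011] [294. 203.]
ink_pad 0.57 [ 0.684 -0.096  0.016] [367. 241.]
highlighter 0.82 [ 0.536 -0.315  0.009] [406. 335.]
highlighter 0.79 [ 0.633 -0.427  0.014] [479. 335.]
stapler 0.63 [0.517 0.355 0.023] [189. 189.]
pad1 0.95 [0.45  0.045 0.002] [254. 271.]
pad1 0.93 [0.431 0.125 0.007] [224. 256.]
pad1 0.72 [ 0.468 -0.032  0.011] [284. 281.]
pad1 0.68 [ 0.49  -0.112  0.004] [317. 297.]
start_stud 0.42 [0.421 0.179 0.012] [206. 246.]
start_stud 0.3 [0.449 0.048 0.004] [253. 270.]
{'time': 0.7, 'joint_pos': array([-1.28555913,  0.61485147, -0.01261416,  1.42339784,  0.00809943,
        1.103394  , -0.0403735 ]), 'dq': array([ 0.0009679 , -0.00153237, -0.00173152,  0.00030976, -0.00031082,
        0.00123212, -0.00148603]), 'joint_torque': array([-1.66588538e-04, -4.68975055e+01,  2.59315940e-01, -1.71306413e+01,
        1.01960779e-02,  1.82274798e-03,  6.53826262e-06]), 'tool_pos': array([0.19932494, 0.61865767, 0.21652943]), 'ee_rot': array([ 1.55198666e-01,  9.87883279e-01,  2.71623844e-06, -2.25912429e-05]), 'wrist_force': array([ 0.47852205,  0.55334997, -0.95342522]), 'torque': array([-0.00933955, -0.02743867, -0.02216165]), 'finger_force': 0.0, 'finger_gap': 0.08559885574918381}
```

```bash
python3 - <<'E'
import cv2
im=cv2.imread("pics/top0.png"); cv2.imwrite("pics/top0c.png",cv2.resize(im[140:340,120:520],None,fx=2,fy=2,interpolation=cv2.INTER_CUBIC))
E
```

```text
(no output)
```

View pics/top0c.png

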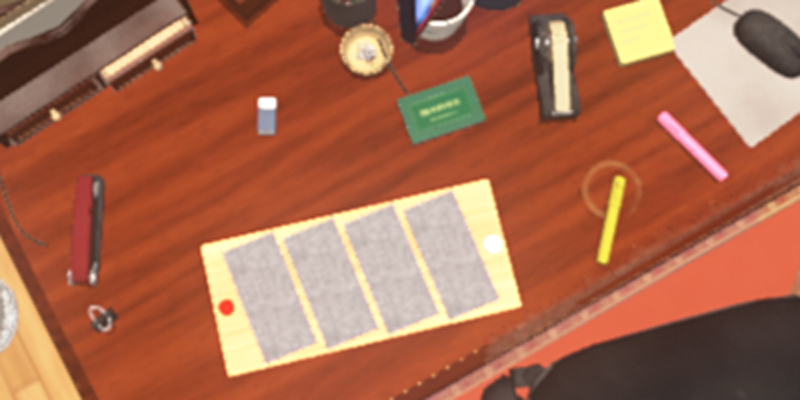

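View pics/scene0.png

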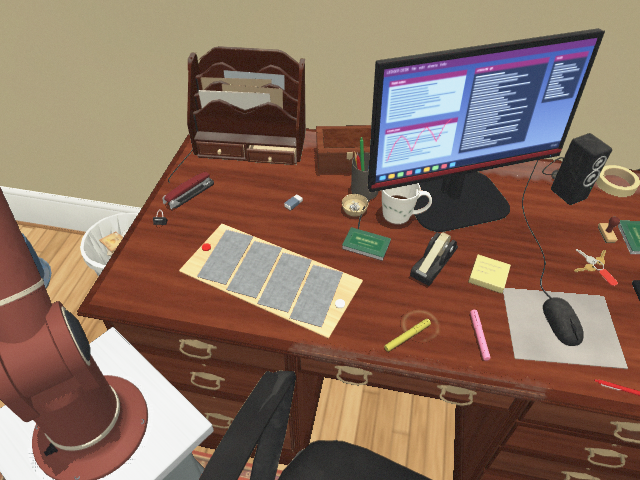

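The red stud is at crop (226,307), which is the +y end, so pad 1 takes the eraser, pad 2 the ink pad, pad 3 the highlighter and pad 4 the stapler.

The look-alikes in the crop:
- **Stapler:** the dark red one at (88,230) is meant. The black body at (555,68) is a tape dispenser.
- **Highlighter:** the yellow one at (611,220) is meant, not the pink one at (692,147).
- **Ink pad:** the near green tin at (440,109) is meant.

The enlarged crop confirms all of these.

```bash
cat >> h.py <<'E'
def rect(P,m,zpct=60):
    "min-area rect in world xy (m) of masked points: centre, long, short, yaw of long axis, z"
    n,l,st,_=cv2.connectedComponentsWithStats(m.astype(np.uint8),connectivity=8)
    if n<2: return None
    k=1+np.argmax(st[1:,4]); q=P[l==k]; q=q[~np.isnan(q[:,0])]
    (c,(a,b),t)=cv2.minAreaRect((q[:,:2]*1000).astype(np.float32))
    t=np.radians(t)
    if b>a: a,b,t=b,a,t+np.pi/2
    t=(t+np.pi/2)%np.pi-np.pi/2
    return np.round(c,1),round(a,1),round(b,1),round(t,3),round(np.percentile(q[:,2],zpct)*1000,1),len(q)
def go(x,y,z,yaw):
    "tool pointing down with closing axis (tool y) at world yaw (mod pi); shift mm in tool axes, turn about tool z"
    s=ctrl.sense(); r=R.from_quat(s["ee_rot"]); M=r.as_matrix()
    d=M.T@(np.array([x,y,z])-s["tool_pos"])*1000
    cur=np.arctan2(M[1,1],M[0,1]); e=(yaw-cur+np.pi/2)%np.pi-np.pi/2
    def rv(e):
        t=cur+e; Y=np.array([np.cos(t),np.sin(t),0]); Z=np.array([0,0,-1.]); D=np.stack([np.cross(Y,Z),Y,Z],1)
        return R.from_matrix(M.T@D).as_rotvec().round(3)
    print("shift",d.round(1),"turn",rv(e),"alt",rv(e-np.sign(e)*np.pi),"q7",s["joint_pos"][6].round(2),"t",s["time"])
def near(P,x,y,r): return np.hypot(P[...,0]-x,P[...,1]-y)<r
E
python3 - <<'E'
from h import *
im,P,K,T=shot("top"); hsv=cv2.cvtColor(im,cv2.COLOR_RGB2HSV); H,S,V=[hsv[...,i] for i in range(3)]
z=P[...,2]
print("desk z",np.nanmedian(z[near(P,.6,-.2,.03)]))
print("eraser",rect(P,near(P,.669,.128,.05)&~((H<20)&(S>110)|(H>170)&(S>110))))
print("ink",rect(P,near(P,.688,-.096,.09)&(H>50)&(H<95)&(S>80)))
print("hl",rect(P,near(P,.54,-.314,.09)&(H>20)&(H<40)&(S>120)))
print("stapler",rect(P,near(P,.518,.354,.1)&(z>.012)))
print("board",rect(P,near(P,.46,.01,.25)&(((H>12)&(H<40)&(V>180))|(S<60))))
print("red",rect(P,near(P,.42,.18,.02)&((H<8)|(H>172))&(S>150)))
print("white",rect(P,near(P,.508,-.165,.03)&(V>235)&(S<40)))
for i,c in enumerate([(.431,.126),(.455,.049),(.472,-.03),(.492,-.108)]):
    m=near(P,*c,.1)&(S<60)&(V<215); print("pad",i+1,rect(P,cv2.morphologyEx(m.astype(np.uint8),cv2.MORPH_OPEN,np.ones((3,3)))))
go(.669,.128,.2,1.5)
E
```

```text
desk z 0.00027962842284789957
eraser (array([678.6, 137.4]), 54.4, 25.9, np.float64(-0.04), np.float64(12.6), 183)
ink (array([686.3, -93.9]), 95.6, 57.3, np.float64(-1.234), np.float64(15.6), 543)
hl (array([ 542.6, -316.7]), 117.4, 18.9, np.float64(-0.231), np.float64(15.6), 254)
stapler (array([519.7, 363.4]), 144.1, 30.5, np.float64(0.015), np.float64(37.5), 576)
board (array([466.8,   9.2]), 389.2, 177.5, np.float64(-1.326), np.float64(9.1), 9931)
red (array([422.5, 178.3]), 15.8, 15.6, np.float64(1.548), np.float64(12.4), 37)
white (array([ 509. , -163.1]), 24.4, 24.1, np.float64(-0.062), np.float64(10.8), 77)
pad 1 (array([435.9, 125.3]), 148.5, 65.4, np.float64(0.405), np.float64(10.2), 1203)
pad 2 (array([455. ,  47.8]), 148.9, 66.1, np.float64(0.411), np.float64(10.0), 1227)
pad 3 (array([474.7, -29.3]), 150.1, 65.4, np.float64(0.408), np.float64(10.0), 1185)
pad 4 (array([ 494. , -107.2]), 147.4, 66.4, np.float64(0.405), np.float64(10.0), 1113)
shift [-597.5 -322.9   16.5] turn [-0.    -0.    -0.241] alt [-0.     0.     2.901] q7 -0.04 t 0.75
```

Request:
{"op": "step_arm", "data": {
  "targets": [1,-40,-20,0,0,0,0,1,-80,-42,0,0,0,0,1,-120,-64,0,0,0,0,1,-160,-86,0,0,0,0,1,-200,-108,0,0,0,0,1,-240,-130,0,0,0,-0.04,1,-280,-152,0,0,0,-0.08,1,-320,-174,0,0,0,-0.12,1,-360,-196,0,0,0,-0.16,1,-400,-218,0,0,0,-0.2,1,-440,-240,0,0,0,-0.2,1,-470,-256,0,0,0,-0.2],
  "grip_force": 30
}}

```text
time: 1.95
tool_pos: [0.5705, 0.2271, 0.2167]
ee_rot: [0.058, 0.998, -0.001, 0.001]
wrist_force: [-0.2, 0.3, -0.6]
finger_gap: 0.0857
finger_force: 0.0
```

```bash
python3 - <<'E'
from h import *
print(eyes.get_calibration("wrist")["T_tool_cam"])
go(.63,.135,.2,1.53)
E
```

```text
[[ 1.44346188e-03 -9.58167606e-01 -2.86204044e-01  7.26037334e-02]
 [ 9.99998958e-01  1.37378567e-03  4.44240584e-04 -2.62450354e-05]
 [-3.24739232e-05 -2.86204386e-01  9.58168591e-01 -1.57295829e-01]
 [ 0.00000000e+00  0.00000000e+00  0.00000000e+00  1.00000000e+00]]
shift [-69.7 -84.7  16.9] turn [-0.001  0.001 -0.075] alt [2.000e-03 2.000e-03 3.067e+00] q7 1.02 t 1.95
```

Request:
{"op": "step_arm", "data": {
  "targets": [1,-45,-40,5,0,0,-0.05,1,-80,-75,10,0,0,-0.08,1,-100,-84,15,0,0,-0.08,1,-100,-84,15,0,0,-0.08,1,-100,-84,15,0,0,-0.08]
}}

```text
time: 2.45
tool_pos: [0.6582, 0.1357, 0.2008]
ee_rot: [0.017, 1.0, 0.0, -0.001]
wrist_force: [-0.0, 0.0, -0.5]
finger_gap: 0.0855
finger_force: 0.0
```

```bash
python3 - <<'E'
from h import *
im,P,K,T=shot("wrist","w1.png")
hsv=cv2.cvtColor(im,cv2.COLOR_RGB2HSV); H,S,V=[hsv[...,i] for i in range(3)]
z=P[...,2]
print(np.nanmin(P[...,:2],axis=(0,1)),np.nanmax(P[...,:2],axis=(0,1)))
print("eraser",rect(P,near(P,.675,.135,.05)&(z>.007)&(z<.03)))
print("pixel",np.argwhere(near(P,.675,.135,.004)).mean(0))
for r in finder.spot_point("eraser","wrist"):print(r["p"],T[:3,:3]@r["at"]+T[:3,3])
go(.675,.135,.03,1.53)
E
```

```text
[ 0.48083426 -0.23156944] [0.98895995 0.44652576]
eraser (array([676.4, 135.2]), 48.5, 22.6, np.float64(0.001), np.float64(12.4), 1147)
pixel [220.76923077 315.44230769]
0.83 [ 0.68098974  0.13907499 -0.00158342]
shift [-17.9  -3.1 171.7] turn [ 0.002 -0.001  0.012] alt [ 1.00e-03  3.00e-03 -3.13e+00] q7 1.28 t 2.55
```

View pics/w1.png

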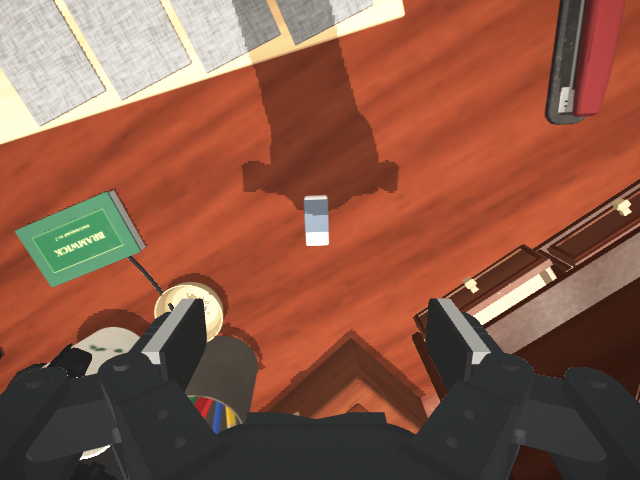

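The wrist view shows the eraser at (316,220), measuring 48.5 x 22.6 mm, so it matches. The space round it is clear.

Request:
{"op": "step_arm", "data": {
  "targets": [1,-19,-3,45,0,0,-0.03,1,-19,-3,90,0,0,-0.03,1,-19,-3,130,0,0,-0.03,1,-19,-3,160,0,0,-0.03,1,-19,-3,174,0,0,-0.03,1,-19,-3,174,0,0,-0.03,-1,-19,-3,174,0,0,-0.03,-1,-19,-3,174,0,0,-0.03,-1,-19,-3,174,0,0,-0.03,-1,-19,-3,174,0,0,-0.03,-1,-19,-3,174,0,0,-0.03,-1,-19,-3,174,0,0,-0.03],
  "grip_force": 30
}}

```text
time: 3.75
tool_pos: [0.6772, 0.1325, 0.0278]
ee_rot: [0.001, 1.0, 0.0, 0.0]
wrist_force: [-0.5, 0.5, -0.6]
finger_gap: 0.0001
finger_force: 0.0
```

Request:
{"op": "step_arm", "data": {
  "targets": [-1,0,0,-40,0,0,0,1,0,0,-80,0,0,0,1,0,0,-120,0,0,0,1,0,0,-140,0,0,0,1,0,0,-140,0,0,0]
}}

```text
time: 4.25
tool_pos: [0.6797, 0.1331, 0.1722]
ee_rot: [0.001, 1.0, 0.001, 0.004]
wrist_force: [-0.6, 1.2, -0.4]
finger_gap: 0.0586
finger_force: 0.0
```

```bash
python3 - <<'E'
from h import *
print(ctrl.tip_reach, ctrl.sense()["tool_pos"],ctrl.sense()["finger_gap"])
im,P,K,T=shot("wrist","w2.png")
z=P[...,2]
print("eraser",rect(P,near(P,.675,.135,.06)&(z>.007)&(z<.03)), "desk",np.nanmedian(z[near(P,.62,.1,.03)]))
go(.6765,.1345,.02,1.571)
E
```

```text
0.022 [0.67965385 0.13310856 0.17218667] 0.05855649111245459
eraser (array([675.9, 135.1]), 47.5, 21.8, np.float64(0.012), np.float64(12.5), 1397) desk -0.0002025633432124474
shift [  2.    1.6 149.3] turn [ 0.001  0.004 -0.002] alt [ 6.000e-03 -1.000e-03  3.139e+00] q7 1.31 t 4.3
```

View pics/w2.png

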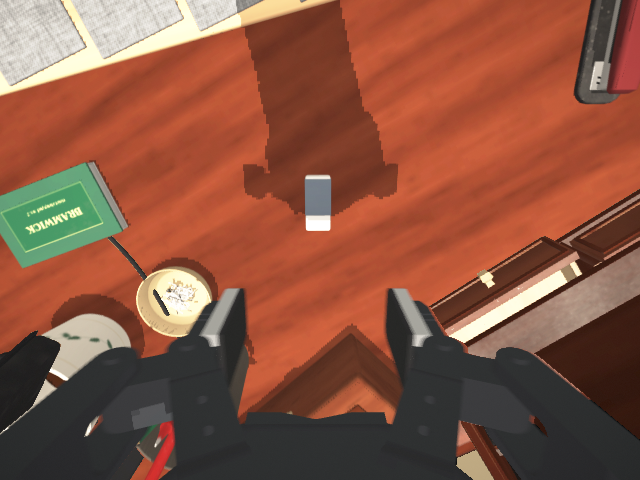

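The eraser hasn't moved, so the pads closed above it. I'll pre-shape the fingers and go lower while watching the force.

Request:
{"op": "step_arm", "data": {
  "targets": [-0.2,2,1.5,45,0,0.004,0,-0.2,2,1.5,90,0,0.004,0,-0.2,2,1.5,125,0,0.004,0,-0.2,2,1.5,145,0,0.004,0,-0.2,2,1.5,148,0,0.004,0,-0.2,2,1.5,150,0,0.004,0,-0.2,2,1.5,150,0,0.004,0,-0.2,2,1.5,150,0,0.004,0]
}}

```text
time: 5.1
tool_pos: [0.6762, 0.1343, 0.019]
ee_rot: [0.001, 1.0, 0.0, -0.001]
wrist_force: [-0.0, -0.1, 0.2]
finger_gap: 0.0343
finger_force: 0.0
```

Request:
{"op": "step_arm", "data": {
  "targets": [-1,0,0,0,0,0,0,-1,0,0,0,0,0,0,-1,0,0,0,0,0,0,-1,0,0,0,0,0,0]
}}

```text
time: 5.5
tool_pos: [0.6752, 0.1341, 0.0177]
ee_rot: [0.001, 1.0, 0.0, -0.002]
wrist_force: [-0.2, 0.6, -0.0]
finger_gap: 0.0001
finger_force: 0.0
```

```bash
python3 - <<'E'
from h import *
print({k:np.round(v,3) for k,v in ctrl.sense().items()})
im,P,K,T=shot("wrist","w3.png")
im,P,K,T=shot("scene"); cv2.imwrite("pics/s3.png",cv2.resize(im[120:260,200:400,::-1],None,fx=3,fy=3))
a=cv2.imread("pics/w3.png"); b=cv2.imread("pics/s3.png"); 
cv2.imwrite("pics/c3.png",np.vstack([cv2.resize(a,(400,300)),cv2.resize(b,(400,280))]))
E
```

```text
{'time': np.float64(5.5), 'joint_pos': array([-0.202,  0.889, -0.047,  1.471,  0.051,  0.787,  1.301]), 'dq': array([ 0.   ,  0.004, -0.002,  0.002, -0.   ,  0.   ,  0.   ]), 'joint_torque': array([ 2.0000e-03, -5.3672e+01, -1.7100e-01, -1.3543e+01,  6.0000e-03,
        1.1000e-02,  0.0000e+00]), 'tool_pos': array([0.675, 0.134, 0.018]), 'ee_rot': array([ 0.001,  1.   ,  0.   , -0.002]), 'wrist_force': array([-0.184,  0.616, -0.029]), 'torque': array([-0.013,  0.008,  0.023]), 'finger_force': np.float64(0.0), 'finger_gap': np.float64(0.0)}
```

View pics/c3.png

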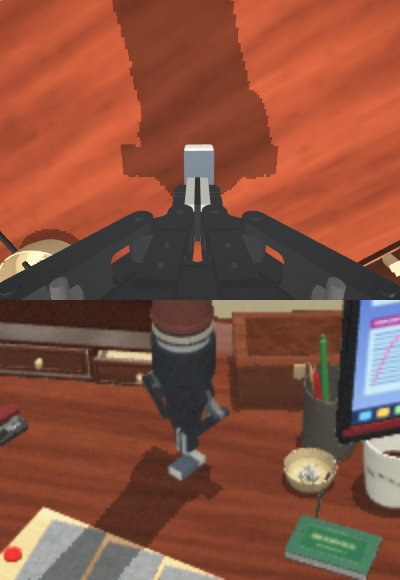

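```bash
python3 - <<'E'
from h import *
im,P,K,T=shot("wrist"); s=ctrl.sense()
M=R.from_quat(s["ee_rot"]).as_matrix(); L=(P-s["tool_pos"])@M*1000
for v in range(200,380,10): print(v,[tuple(L[v,u].round(0)) for u in (305,312,318,325)], P[v,318,2].round(4))
E
```

```text
200 [(np.float64(37.0), np.float64(-5.0), np.float64(17.0)), (np.float64(37.0), np.float64(-2.0), np.float64(20.0)), (np.float64(37.0), np.float64(1.0), np.float64(19.0)), (np.float64(37.0), np.float64(4.0), np.float64(18.0))] -0.0013
210 [(np.float64(33.0), np.float64(-5.0), np.float64(17.0)), (np.float64(32.0), np.float64(-2.0), np.float64(18.0)), (np.float64(32.0), np.float64(1.0), np.float64(19.0)), (np.float64(32.0), np.float64(4.0), np.float64(18.0))] -0.0016
220 [(np.float64(27.0), np.float64(-5.0), np.float64(19.0)), (np.float64(27.0), np.float64(-2.0), np.float64(18.0)), (np.float64(27.0), np.float64(1.0), np.float64(18.0)), (np.float64(27.0), np.float64(5.0), np.float64(18.0))] -0.0005
230 [(np.float64(23.0), np.float64(-5.0), np.float64(17.0)), (np.float64(23.0), np.float64(-2.0), np.float64(17.0)), (np.float64(22.0), np.float64(1.0), np.float64(19.0)), (np.float64(23.0), np.float64(5.0), np.float64(17.0))] -0.0014
240 [(np.float64(21.0), np.float64(-5.0), np.float64(6.0)), (np.float64(21.0), np.float64(-2.0), np.float64(7.0)), (np.float64(22.0), np.float64(1.0), np.float6
[... 2411 characters left out ...]
(np.float64(12.0), np.float64(-3.0), np.float64(-67.0)), (np.float64(2.0), np.float64(-1.0), np.float64(-52.0)), (np.float64(3.0), np.float64(1.0), np.float64(-52.0)), (np.float64(11.0), np.float64(3.0), np.float64(-65.0))] 0.07
360 [(np.float64(10.0), np.float64(-3.0), np.float64(-69.0)), (np.float64(-1.0), np.float64(-1.0), np.float64(-52.0)), (np.float64(-2.0), np.float64(1.0), np.float64(-51.0)), (np.float64(9.0), np.float64(3.0), np.float64(-67.0))] 0.069
370 [(np.float64(8.0), np.float64(-3.0), np.float64(-70.0)), (np.float64(-5.0), np.float64(-1.0), np.float64(-52.0)), (np.float64(-5.0), np.float64(1.0), np.float64(-52.0)), (np.float64(3.0), np.float64(3.0), np.float64(-63.0))] 0.0697
```

```bash
python3 - <<'E'
from h import *
im,P,K,T=shot("wrist"); s=ctrl.sense()
M=R.from_quat(s["ee_rot"]).as_matrix(); L=(P-s["tool_pos"])@M*1000
m=(P[...,2]>.022)&(abs(L[...,1])<25)&(abs(L[...,0])<20)
q=L[m]; print(np.percentile(q[:,2],[90,98,99.5,100]))
for u in (300,310,316,322,330,336): 
    c=[(v,L[v,u].round(1).tolist()) for v in range(276,300) if P[v,u,2]>.02][:1]; print(u,c)
E
```

```text
[-52.43735782 -28.71383477 -22.45376522 -18.26672751]
300 [(284, [10.9, -6.1, -19.7])]
310 [(284, [10.8, -2.2, -19.6])]
316 [(284, [11.0, 0.2, -19.9])]
322 [(284, [10.6, 2.6, -19.1])]
330 [(284, [10.5, 5.8, -18.9])]
336 [(296, [6.6, 8.2, -21.6])]
```

The wrist depth shows the shut fingertips 19.5 mm behind the reported TCP instead of 22 mm ahead. They are at about 37 mm height, clear of the eraser, which agrees with the empty closes. I'll treat tip reach as about -20 mm and confirm it by going down in stages with the force checked.

Request:
{"op": "step_arm", "data": {
  "targets": [-0.2,0,0,0,0,0,0,-0.2,0,0,0,0,0,0,-0.2,-1,0,0,0,0,0,-0.2,-1,0,10,0,0,0,-0.2,-1,0,20,0,0,0,-0.2,-1,0,28,0,0,0,-0.2,-1,0,28,0,0,0]
}}

```text
time: 6.4
tool_pos: [0.6742, 0.1337, -0.0129]
ee_rot: [0.001, 1.0, -0.001, -0.004]
wrist_force: [-0.3, -0.8, -0.3]
finger_gap: 0.0343
finger_force: 0.0
```

```bash
python3 - <<'E'
from h import *
im,P,K,T=shot("wrist","w4.png"); s=ctrl.sense()
M=R.from_quat(s["ee_rot"]).as_matrix(); L=(P-s["tool_pos"])@M*1000
for u in (260,270,280,290,350,360,370,380):
    c=[(v,L[v,u].round(1).tolist(),P[v,u].round(3).tolist()) for v in range(230,330) if P[v,u,2]>.016][:1]; print(u,c)
E
```

```text
260 [(295, [11.6, -20.9, -28.7], [0.664, 0.113, 0.017])]
270 [(298, [10.4, -17.2, -28.7], [0.665, 0.117, 0.017])]
280 []
290 []
350 []
360 [(320, [0.9, 16.9, -28.1], [0.674, 0.151, 0.016])]
370 [(295, [11.3, 20.3, -28.0], [0.664, 0.154, 0.016])]
380 [(299, [11.8, 23.3, -32.2], [0.663, 0.157, 0.02])]
```

Request:
{"op": "step_arm", "data": {
  "targets": [-0.2,0,0,4,0,0.004,0,-0.2,0,0,7,0,0.004,0,-0.2,0,0,7,0,0.004,0,-1,0,0,7,0,0.004,0,-1,0,0,7,0,0.004,0,-1,0,0,7,0,0.004,0,-1,0,0,7,0,0.004,0]
}}

```text
time: 7.15
tool_pos: [0.6781, 0.1342, -0.0144]
ee_rot: [0.001, 1.0, 0.0, -0.002]
wrist_force: [-1.6, 0.8, 9.4]
finger_gap: 0.0216
finger_force: 34.6
```

Request:
{"op": "step_arm", "data": {
  "targets": [-1,0,0,-10,0,0,0,-1,0,0,-40,0,0,0,-1,0,0,-80,0,0,0,-1,40,0,-110,0,0,0,-1,80,0,-120,0,0,-0.05,-1,110,0,-120,0,0,-0.15,-1,120,0,-120,0,0,-0.25,-1,120,0,-120,0,0,-0.3,-1,120,0,-120,0,0,-0.3]
}}

```text
time: 8.05
tool_pos: [0.5568, 0.1343, 0.1041]
ee_rot: [-0.149, 0.989, 0.001, -0.004]
wrist_force: [0.3, 0.1, -0.3]
finger_gap: 0.022
finger_force: 30.2
```

```bash
python3 - <<'E'
from h import *
im,P,K,T=shot("wrist","w5.png"); print(ctrl.sense()["finger_gap"])
hsv=cv2.cvtColor(im,cv2.COLOR_RGB2HSV); H,S,V=[hsv[...,i] for i in range(3)]
for i,c in enumerate([(.436,.125),(.455,.048),(.475,-.029),(.494,-.107)]):
    m=near(P,*c,.1)&(S<50)&(V<225)&(P[...,2]<.013); print("pad",i+1,rect(P,cv2.morphologyEx(m.astype(np.uint8),cv2.MORPH_OPEN,np.ones((5,5)))))
go(.437,.126,.06,1.95); go(.437,.126,-.004,1.95)
E
```

```text
0.02157045460476153
pad 1 (array([458.8, 134.2]), 107.0, 71.6, np.float64(0.407), np.float64(9.1), 19651)
pad 2 (array([480.3,  57.4]), 102.8, 71.7, np.float64(0.407), np.float64(9.1), 18988)
pad 3 (array([501.8, -19.1]), 98.5, 72.7, np.float64(0.405), np.float64(9.1), 18450)
pad 4 (array([504.5, -26.8]), 95.9, 58.0, np.float64(0.375), np.float64(9.1), 11177)
shift [117.   27.2  44.8] turn [ 0.003 -0.007 -0.082] alt [-0.01  -0.004  3.059] q7 1.48 t 8.1
shift [116.6  27.1 108.8] turn [ 0.003 -0.007 -0.082] alt [-0.01  -0.004  3.059] q7 1.48 t 8.1
```

View pics/w5.png

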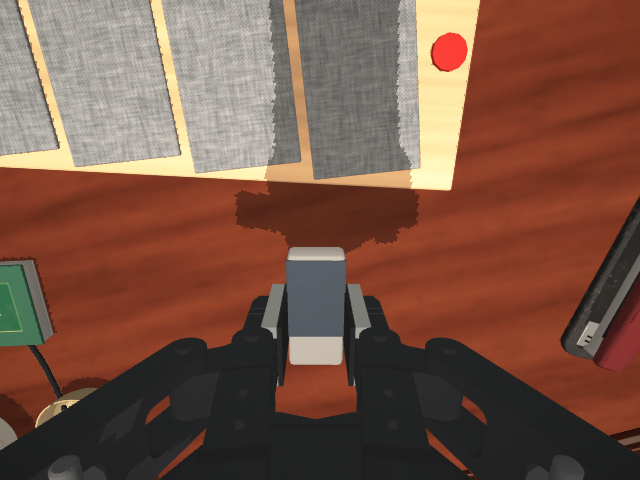

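The wrist view confirms the eraser is held and the pads lie at yaw 0.407. Going to pad 1.

Request:
{"op": "step_arm", "data": {
  "targets": [-1,40,10,10,0,0,-0.05,-1,80,20,30,0,0,-0.09,-1,115,26,50,0,-0.006,-0.09,-1,115,26,75,0,-0.006,-0.09,-1,115,26,95,0,-0.006,-0.09,-1,115,26,104,0,-0.006,-0.09,-1,115,26,108,0,-0.006,-0.09,-1,115,26,108,0,-0.006,-0.09]
}}

```text
time: 8.9
tool_pos: [0.439, 0.1255, -0.0037]
ee_rot: [-0.193, 0.981, 0.001, -0.001]
wrist_force: [0.8, -0.3, 0.3]
finger_gap: 0.0216
finger_force: 30.2
```

Request:
{"op": "step_arm", "data": {
  "targets": [-1,0,0,1,0,0,0,-1,0,0,1,0,0,0,0,0,0,0,0,0,0,0,0,0,0,0,0,0,0,0,0,0,0,0,0,0,0,0,-30,0,0,0,0,0,0,-70,0,0,0,1,0,0,-110,0,0,0,1,0,0,-130,0,0,0,1,0,0,-130,0,0,0]
}}

```text
time: 9.9
tool_pos: [0.4408, 0.1257, 0.1293]
ee_rot: [-0.193, 0.981, 0.002, 0.003]
wrist_force: [0.1, -0.1, -0.2]
finger_gap: 0.0833
finger_force: 0.0
```

```bash
python3 - <<'E'
from h import *
im,P,K,T=shot("wrist","w6.png"); s=ctrl.sense(); z=P[...,2]; print(s["finger_gap"],s["tool_pos"])
print("eraser",rect(P,near(P,.436,.125,.05)&(z>.016)&(z<.035)))
print("ink vis",rect(P,near(P,.686,-.094,.08)&(z>.008)&(z<.03)))
M=R.from_quat(s["ee_rot"]).as_matrix()
print("tool y yaw",np.arctan2(M[1,1],M[0,1]))
go(.66,-.09,.12,-1.234+1.571)
E
```

```text
0.08562029583744456 [0.4395437  0.12520243 0.12760509]
eraser (array([437.1, 124.9]), 47.6, 22.4, np.float64(0.38), np.float64(21.5), 1946)
ink vis (array([665.2, -61.9]), 47.8, 26.2, np.float64(0.255), np.float64(14.3), 1001)
tool y yaw 1.9587460486169295
shift [-122.7 -282.6    7.2] turn [ 0.     0.003 -1.52 ] alt [ 0.003 -0.     1.622] q7 1.49 t 9.95
```

Request:
{"op": "step_arm", "data": {
  "targets": [1,-10,-30,-10,0,0,0.14,1,-20,-60,-20,0,0,0.29,1,-30,-90,-20,0,0,0.44,1,-40,-120,-20,0,0,0.59,1,-50,-150,-20,0,0,0.74,1,-60,-180,-20,0,0,0.89,1,-75,-210,-20,0,0,1.04,1,-90,-240,-20,0,0,1.19,1,-105,-265,-20,0,0,1.34,1,-115,-283,-20,0,0,1.48,1,-115,-283,-20,0,0,1.6,1,-115,-283,-20,0,0,1.62]
}}

```text
time: 11.15
tool_pos: [0.6514, -0.0936, 0.1427]
ee_rot: [0.578, 0.816, -0.001, -0.003]
wrist_force: [0.1, 1.5, 0.3]
finger_gap: 0.0852
finger_force: 0.0
```

```bash
python3 - <<'E'
from h import *
im,P,K,T=shot("wrist","w7.png"); s=ctrl.sense(); z=P[...,2]; print(s["tool_pos"])
print("ink",rect(P,near(P,.686,-.094,.075)&(z>.009)&(z<.03)))
hsv=cv2.cvtColor(im,cv2.COLOR_RGB2HSV); H,S,V=[hsv[...,i] for i in range(3)]
print("green",rect(P,near(P,.686,-.094,.09)&(H>50)&(H<95)&(S>80)))
imt,Q,_,_=shot("top"); 
o=(Q[...,2]>.02)&near(Q,.72,-.08,.13)&(Q[...,0]>.7); q=Q[o]
c=np.array([.686,-.094]); a=np.array([np.cos(.337),np.sin(.337)]); b=np.array([-a[1],a[0]])
l=(q[:,:2]-c)@np.stack([a,b],1)*1000; k=(abs(l[:,1])<45); print("along close axis:",np.sort(l[k,0])[:5],q[k][np.argsort(l[k,0])][:5].round(3))
go(.687,-.095,.02,.337)
E
```

```text
[ 0.65127309 -0.09290913  0.14307907]
ink (array([687.4, -94.5]), 101.7, 64.3, np.float64(-1.229), np.float64(14.4), 9865)
green (array([687.1, -94.6]), 101.8, 63.4, np.float64(-1.217), np.float64(14.4), 9170)
along close axis: [66.81560859 66.99565538 67.01823228 67.28679304 67.66738928] [[ 0.741 -0.048  0.167]
 [ 0.741 -0.049  0.159]
 [ 0.741 -0.049  0.152]
 [ 0.741 -0.047  0.139]
 [ 0.742 -0.048  0.178]]
shift [-14.7  33.4 123.4] turn [-0.005 -0.004  0.004] alt [ 0.006 -0.008 -3.137] q7 0.63 t 11.25
```

View pics/w7.png

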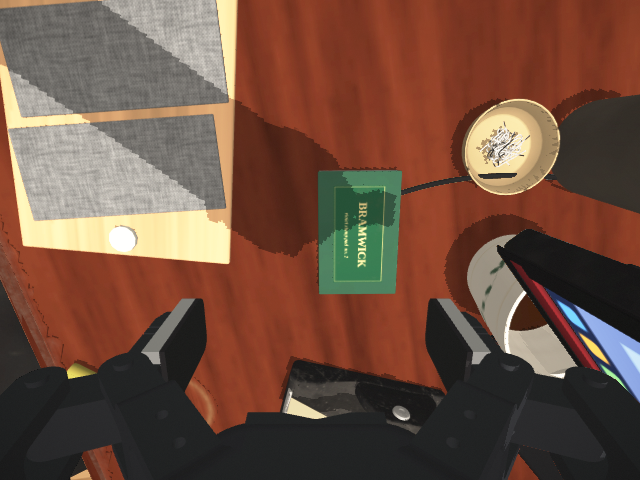

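```bash
python3 - <<'E'
from h import *
im,P,K,T=shot("wrist"); v,u=np.mgrid[:480,:640]
c=np.array([.687,-.0945]); a=np.array([np.cos(.343),np.sin(.343)]); b=np.array([-a[1],a[0]])
l=(P[...,:2]-c)@np.stack([a,b],1)*1000
ok=(P[...,2]>.018)&(v<290)   # above fingers in picture
for lo,hi in((.018,.08),(.08,.3)):
    k=ok&(P[...,2]>lo)&(P[...,2]<hi)&(abs(l[...,1])<60)&(l[...,0]>0)
    i=np.argsort(l[k][:,0])[:4]; print(lo,l[k][i].round(),P[k][i].round(3),u[k][i],v[k][i], k.sum())
k=(P[...,2]>.018)&(P[...,2]<.1)&(abs(l[...,0])<60)&(l[...,1]<0)&(v>350)&(v<400)&(u>290)&(u<420)
print("tape",np.percentile(l[k][:,1],[95,100]) if k.any() else None, np.nanmax(P[k][:,2]) if k.any() else None)
E
```

```text
0.018 [[75. 59.]
 [75. 58.]
 [75. 56.]
 [75. 57.]] [[ 0.737 -0.014  0.022]
 [ 0.738 -0.015  0.024]
 [ 0.739 -0.016  0.024]
 [ 0.738 -0.015  0.024]] [463 464 464 464] [162 164 166 165] 4104
0.08 [[63. 21.]
 [63. 20.]
 [63. 20.]
 [63. 21.]] [[ 0.739 -0.054  0.115]
 [ 0.74  -0.055  0.114]
 [ 0.74  -0.055  0.111]
 [ 0.739 -0.054  0.113]] [498 497 495 497] [254 255 253 253] 6057
tape [-123.54861239 -121.03224944] 0.03571377537533721
```

```bash
python3 - <<'E'
from h import *
im,P,K,T=shot("wrist"); s=ctrl.sense(); v,u=np.mgrid[:480,:640]
M=R.from_quat(s["ee_rot"]).as_matrix(); L=(P-s["tool_pos"])@M*1000
k=(abs(L[...,1])<110)&(abs(L[...,0])<45)&(v>295)&(L[...,2]<-10)
print(s["finger_gap"])
for z0 in range(-150,-10,10):
    m=k&(L[...,2]>=z0)&(L[...,2]<z0+10); 
    if m.any(): print(z0,L[m][:,1].min().round(),L[m][:,1].max().round(),m.sum())
# monitor/other points in grasp-relative coords: height above desk vs along
c=np.array([.687,-.0945]); a=np.array([np.cos(.343),np.sin(.343)]); b=np.array([-a[1],a[0]])
l=(P[...,:2]-c)@np.stack([a,b],1)*1000
o=(v<290)&(l[...,0]>40)&(abs(l[...,1])<60)
for z0 in np.arange(.02,.3,.02):
    m=o&(P[...,2]>=z0)&(P[...,2]<z0+.02)
    if m.any(): i=np.argmin(l[m][:,0]); print(z0.round(2),l[m][i].round(),m.sum())
E
```

```text
0.08544227154561272
-120 -25.0 26.0 1410
-110 -60.0 62.0 11481
-100 -68.0 70.0 17253
-90 -74.0 75.0 16347
-80 -75.0 75.0 8027
-70 -64.0 65.0 2001
-60 -56.0 105.0 2811
-50 -57.0 110.0 3259
-40 -56.0 110.0 2237
-30 -49.0 110.0 434
-20 100.0 110.0 95
0.02 [74. 60.] 1484
0.04 [ 88. -27.] 1142
0.06 [ 87. -23.] 1225
0.08 [ 89. -14.] 677
0.1 [63. 21.] 570
0.12 [63. 24.] 1404
0.14 [64. 23.] 1650
0.16 [66. 25.] 1682
0.18 [72. 30.] 187
```

```bash
python3 - <<'E'
from h import *
go(.697,-.1228,-.005,.343)
E
```

```text
shift [-44.1  33.  149.3] turn [-0.003 -0.004 -0.002] alt [-0.006  0.005  3.14 ] q7 0.63 t 11.35
```

The monitor corner overhangs at 63 mm along the closing axis, so I'll grip the tin about 30 mm off its middle with the fingers only part open, which clears it.

Request:
{"op": "step_arm", "data": {
  "targets": [0.75,-20,5,0,0,0,0,0.75,-44,10,0,0,-0.004,0,0.75,-44,20,10,0,-0.004,0,0.75,-44,32,30,0,-0.004,0,0.75,-44,32,70,0,-0.004,0,0.75,-44,32,105,0,-0.004,0,0.75,-44,32,130,0,-0.004,0,0.75,-44,32,145,0,-0.004,0,0.75,-44,32,150,0,-0.004,0,0.75,-44,32,150,0,-0.004,0],
  "grip_force": 40
}}

```text
time: 12.35
tool_pos: [0.697, -0.1235, -0.0048]
ee_rot: [0.577, 0.816, -0.001, -0.0]
wrist_force: [-0.1, 0.3, 0.6]
finger_gap: 0.0747
finger_force: 0.0
```

Request:
{"op": "step_arm", "data": {
  "targets": [0.75,0,0,6,0,0,0,0.75,0,0,12,0,0,0,0.75,0,0,14,0,0,0,0.75,0,0,14,0,0,0]
}}

```text
time: 12.75
tool_pos: [0.6967, -0.1238, -0.0188]
ee_rot: [0.578, 0.816, -0.001, -0.0]
wrist_force: [-0.7, -0.6, -0.6]
finger_gap: 0.0746
finger_force: 0.0
```

Request:
{"op": "step_arm", "data": {
  "targets": [-1,0,0,0,0,0,0,-1,0,0,0,0,0,0,-1,0,0,0,0,0,0,-1,0,0,0,0,0,0]
}}

```text
time: 13.15
tool_pos: [0.6974, -0.1241, -0.018]
ee_rot: [0.578, 0.816, -0.001, 0.001]
wrist_force: [0.4, 0.5, 3.3]
finger_gap: 0.0623
finger_force: 43.8
```

Request:
{"op": "step_arm", "data": {
  "targets": [-1,0,0,-10,0,0,0,-1,0,-5,-30,0,0,0,-1,0,-25,-60,0,0,0,-1,0,-55,-90,0,0,0,-1,0,-85,-110,0,0,0,-1,0,-100,-110,0,0,0,-1,0,-100,-110,0,0,0]
}}

```text
time: 13.85
tool_pos: [0.6004, -0.159, 0.0927]
ee_rot: [0.579, 0.815, -0.002, 0.0]
wrist_force: [0.5, -0.2, 0.5]
finger_gap: 0.0628
finger_force: 43.9
```

```bash
python3 - <<'E'
from h import *
im,P,K,T=shot("wrist","w8.png"); s=ctrl.sense(); print(s["finger_gap"],s["tool_pos"])
M=R.from_quat(s["ee_rot"]).as_matrix(); L=(P-s["tool_pos"])@M*1000
hsv=cv2.cvtColor(im,cv2.COLOR_RGB2HSV); H,S,V=[hsv[...,i] for i in range(3)]
r=rect(L,(H>50)&(H<95)&(S>80)&(abs(L[...,2]+0)<60)); print("tin in tool",r)
# tin centre offset in tool frame -> desired tcp
yaw=.39+np.pi/2; t=yaw if np.cos(yaw-np.arctan2(M[1,1],M[0,1])-1.6)>0 else yaw+np.pi
for t in (yaw,yaw+np.pi):
    Y=np.array([np.cos(t),np.sin(t),0]);Z=np.array([0,0,-1.]);X=np.cross(Y,Z)
    o=31*X+0*Y
    p=np.array([455.5,48,0])-o; print(t,p); go(p[0]/1000,p[1]/1000,-.007,yaw)
E
```

```text
0.06249786642995201 [ 0.60210342 -0.15744839  0.0919844 ]
tin in tool (array([29718.7, -1951.4]), 102325.9, 64058.8, np.float64(-0.004), np.float64(-32631.4), 26135)
1.9607963267948967 [484.17218086  59.78584087   0.        ]
shift [244.1 -39.2  98.7] turn [-0.     0.002  1.518] alt [-0.002 -0.    -1.623] q7 0.76 t 13.9
5.10238898038469 [426.82781914  36.21415913   0.        ]
shift [ 240.9 -101.1   98.8] turn [-0.     0.002  1.518] alt [-0.002 -0.    -1.623] q7 0.76 t 13.9
```

Request:
{"op": "step_arm", "data": {
  "targets": [-1,20,-4,0,0,0,-0.14,-1,45,-8,0,0,0,-0.28,-1,70,-12,0,0,0,-0.42,-1,95,-16,0,0,0,-0.56,-1,120,-20,0,0,0,-0.7,-1,145,-24,0,0,0,-0.84,-1,170,-28,0,0,0,-0.98,-1,195,-32,0,0,0,-1.12,-1,220,-36,0,0,0,-1.26,-1,240,-40,0,0,0,-1.4,-1,246,-40.5,0,0,0,-1.54,-1,246,-40.5,20,0,0,-1.62]
}}

```text
time: 15.1
tool_pos: [0.4851, 0.0651, 0.0723]
ee_rot: [-0.197, 0.98, 0.0, 0.002]
wrist_force: [0.3, -0.8, -1.1]
finger_gap: 0.0622
finger_force: 43.9
```

```bash
python3 - <<'E'
from h import *
print(ctrl.sense()["tool_pos"],ctrl.sense()["finger_gap"])
go(.4823,.0611,-.008,1.96)
E
```

```text
[0.48507843 0.06513585 0.07233774] 0.062186650766935615
shift [ 4.5 -2.6 80.3] turn [-0.     0.005  0.007] alt [-0.007 -0.    -3.134] q7 1.59 t 15.1
```

Request:
{"op": "step_arm", "data": {
  "targets": [-1,4,-2.5,30,0,0.004,0.007,-1,4,-2.5,55,0,0.004,0.007,-1,4,-2.5,70,0,0.004,0.007,-1,4,-2.5,77,0,0.004,0.007,-1,4,-2.5,80,0,0.004,0.007,-1,4,-2.5,80,0,0.004,0.007,-1,4,-2.5,81,0,0.004,0.007]
}}

```text
time: 15.8
tool_pos: [0.4809, 0.0582, -0.0092]
ee_rot: [-0.19, 0.982, -0.001, -0.002]
wrist_force: [-0.7, 0.0, 10.4]
finger_gap: 0.0623
finger_force: 44.8
```

Request:
{"op": "step_arm", "data": {
  "targets": [0.75,0,0,-1,0,0,0,0.75,0,0,-1,0,0,0,0.75,0,0,-1,0,0,0,0.75,0,0,-30,0,0,0,0.75,0,0,-70,0,0,0,1,0,0,-110,0,0,0,1,0,0,-150,0,0,0,1,0,0,-150,0,0,0]
}}

```text
time: 16.6
tool_pos: [0.4842, 0.0587, 0.1452]
ee_rot: [-0.189, 0.982, -0.001, 0.003]
wrist_force: [1.5, -0.0, -0.2]
finger_gap: 0.0857
finger_force: 0.0
```

```bash
python3 - <<'E'
from h import *
im,P,K,T=shot("wrist"); s=ctrl.sense(); z=P[...,2]; print(s["tool_pos"])
print("tin",rect(P,near(P,.455,.048,.07)&(z>.017)&(z<.04)))
im,P,K,T=shot("top"); z=P[...,2]
hsv=cv2.cvtColor(im,cv2.COLOR_RGB2HSV); H,S,V=[hsv[...,i] for i in range(3)]
print("tin top",rect(P,near(P,.455,.048,.09)&(H>50)&(H<95)&(S>80)))
print("hl",rect(P,near(P,.543,-.317,.09)&(H>20)&(H<40)&(S>120)))
go(.543,-.317,.12,-.231+1.571)
E
```

```text
[0.4823831  0.05818417 0.14276394]
tin (array([452.1,  46.5]), 101.5, 64.2, np.float64(0.386), np.float64(23.4), 11846)
tin top None
hl (array([ 542.1, -315.9]), 117.0, 17.9, np.float64(-0.227), np.float64(15.0), 257)
shift [  81.5 -371.    22. ] turn [-0.003 -0.003  0.612] alt [ 0.004 -0.004 -2.53 ] q7 1.63 t 16.7
```

Request:
{"op": "step_arm", "data": {
  "targets": [1,8,-36,0,0,0,0.05,1,16,-72,0,0,0,0.12,1,24,-108,0,0,0,0.18,1,32,-144,0,0,0,0.24,1,40,-180,0,0,0,0.3,1,48,-216,0,0,0,0.36,1,56,-252,0,0,0,0.42,1,64,-288,0,0,0,0.48,1,72,-324,0,0,0,0.54,1,80,-358,0,0,0,0.6,1,81,-371,0,0,0,0.61,1,81,-371,0,0,0,0.61]
}}

```text
time: 17.9
tool_pos: [0.5421, -0.3181, 0.139]
ee_rot: [0.115, 0.993, -0.002, -0.004]
wrist_force: [-0.2, -0.3, 0.4]
finger_gap: 0.0851
finger_force: 0.0
```

```bash
python3 - <<'E'
from h import *
im,P,K,T=shot("wrist"); s=ctrl.sense(); z=P[...,2]; print(s["tool_pos"])
hsv=cv2.cvtColor(im,cv2.COLOR_RGB2HSV); H,S,V=[hsv[...,i] for i in range(3)]
r=rect(P,near(P,.543,-.316,.08)&(z>.007)&(z<.03)&(H>20)&(H<40)&(S>120)); print("hl",r)
go(r[0][0]/1000,r[0][1]/1000,-.013,r[3]+np.pi/2)
E
```

```text
[ 0.5426068  -0.31534501  0.13933587]
hl (array([ 542.2, -315.6]), 115.1, 14.6, np.float64(-0.233), np.float64(15.0), 2654)
shift [ -0.8   0.  152.3] turn [-0.003 -0.007  0.005] alt [ 0.011 -0.004 -3.137] q7 1.8 t 17.95
```

Request:
{"op": "step_arm", "data": {
  "targets": [0,-1,0,45,0,0,0,0,-1,0,90,0,-0.005,0,0,-1,0,125,0,-0.005,0,0,-1,0,142,0,-0.005,0,0,-1,0,149,0,-0.005,0,0,-1,0,149,0,-0.005,0,-1,-1,0,149,0,-0.005,0,-1,-1,0,149,0,-0.005,0,-1,-1,0,149,0,-0.005,0,-1,-1,0,149,0,-0.005,0],
  "grip_force": 35
}}

```text
time: 18.95
tool_pos: [0.5449, -0.3175, -0.0061]
ee_rot: [0.114, 0.993, -0.003, 0.002]
wrist_force: [-0.2, 2.0, 5.7]
finger_gap: 0.0153
finger_force: 36.7
```

Request:
{"op": "step_arm", "data": {
  "targets": [-1,0,0,-10,0,0,0,-1,0,0,-40,0,0,0,-1,5,30,-80,0,0,0,-1,10,65,-100,0,0,-0.05,-1,15,100,-105,0,0,-0.1,-1,20,130,-105,0,0,-0.2,-1,25,160,-105,0,0,-0.3,-1,30,190,-105,0,0,-0.4,-1,35,220,-105,0,0,-0.5,-1,38,240,-105,0,0,-0.6,-1,38,240,-105,0,0,-0.62,-1,38,240,-105,0,0,-0.62]
}}

```text
time: 20.15
tool_pos: [0.5609, -0.0752, 0.0963]
ee_rot: [-0.194, 0.981, -0.003, -0.001]
wrist_force: [-0.0, -0.1, -0.5]
finger_gap: 0.0154
finger_force: 36.0
```

```bash
cat > place.py <<'E'
from h import *
import sys
def place(pad,z,mask):
    im,P,K,T=shot("wrist"); s=ctrl.sense(); print(s["tool_pos"],s["finger_gap"])
    M=R.from_quat(s["ee_rot"]).as_matrix(); L=(P-s["tool_pos"])@M*1000
    hsv=cv2.cvtColor(im,cv2.COLOR_RGB2HSV); r=rect(L/1000,mask(*[hsv[...,i] for i in range(3)],L)); print("in tool",r)
    yaw=.39+np.pi/2-r[3]
    for t in(yaw,yaw-np.pi):
        if np.cos(t-np.arctan2(M[1,1],M[0,1]))>0: break
    Y=np.array([np.cos(t),np.sin(t)]);X=np.array([-Y[1],Y[0]])
    p=np.array(pad)-r[0][0]*X-r[0][1]*Y; go(p[0]/1000,p[1]/1000,z,t)
E
python3 - <<'E'
from place import *
place((475,-29.5),.004,lambda H,S,V,L:(H>20)&(H<40)&(S>120)&(abs(L[...,2])<60)&(abs(L[...,1])<20))
E
```

```text
[ 0.56076054 -0.07635106  0.0962056 ] 0.015240309045066907
in tool (array([2.6, 1.1]), 114.8, 16.0, np.float64(0.005), np.float64(-20.5), 9383)
shift [58.8 75.2 91.9] turn [-0.006 -0.002  0.003] alt [ 0.004 -0.009 -3.139] q7 1.89 t 20.2
```

Request:
{"op": "step_arm", "data": {
  "targets": [-1,25,35,10,0,0,0,-1,50,65,20,0,0,0,-1,59,75,35,-0.005,0,0,-1,59,75,60,-0.005,0,0,-1,59,75,80,-0.005,0,0,-1,59,75,89,-0.005,0,0,-1,59,75,92,-0.005,0,0,-1,59,75,92,-0.005,0,0]
}}

```text
time: 21.0
tool_pos: [0.4782, -0.0289, 0.0039]
ee_rot: [-0.193, 0.981, -0.0, -0.001]
wrist_force: [-1.3, 0.1, 0.3]
finger_gap: 0.0154
finger_force: 36.0
```

Request:
{"op": "step_arm", "data": {
  "targets": [-1,0,0,1,0,0,0,-0.2,0,0,1,0,0,0,-0.2,0,0,1,0,0,0,-0.2,0,0,0,0,0,0,-0.2,0,0,-30,0,0,0,-0.2,0,0,-70,0,0,0,1,0,0,-110,0,0,0,1,0,0,-140,0,0,0,1,0,0,-140,0,0,0]
}}

```text
time: 21.9
tool_pos: [0.4811, -0.0279, 0.1481]
ee_rot: [-0.194, 0.981, -0.001, 0.004]
wrist_force: [0.3, 0.2, -0.5]
finger_gap: 0.0762
finger_force: 0.0
```

```bash
python3 - <<'E'
from h import *
im,P,K,T=shot("wrist"); s=ctrl.sense(); z=P[...,2]; print(s["tool_pos"])
hsv=cv2.cvtColor(im,cv2.COLOR_RGB2HSV); H,S,V=[hsv[...,i] for i in range(3)]
print("hl",rect(P,near(P,.475,-.029,.08)&(z>.015)&(z<.04)&(H>20)&(H<40)&(S>120)))
go(.52,.36,.14,.015+1.571)
E
```

```text
[ 0.47952896 -0.02802341  0.1459813 ]
hl (array([475.5, -29.1]), 114.4, 14.7, np.float64(0.387), np.float64(23.9), 2757)
shift [-185.3  343.3    6.1] turn [-0.001  0.003  0.376] alt [-5.000e-03 -1.000e-03 -2.766e+00] q7 1.82 t 21.95
```

Request:
{"op": "step_arm", "data": {
  "targets": [1,-16,30,0,0,0,0.03,1,-32,60,0,0,0,0.06,1,-48,90,0,0,0,0.1,1,-64,120,0,0,0,0.14,1,-80,150,0,0,0,0.18,1,-96,180,0,0,0,0.22,1,-112,210,0,0,0,0.26,1,-128,240,0,0,0,0.3,1,-145,270,0,0,0,0.34,1,-162,300,0,0,0,0.37,1,-180,330,0,0,0,0.37,1,-185,343,0,0,0,0.37]
}}

```text
time: 23.15
tool_pos: [0.5166, 0.3637, 0.1419]
ee_rot: [-0.013, 1.0, 0.001, -0.002]
wrist_force: [-0.3, -0.5, -0.6]
finger_gap: 0.0852
finger_force: 0.0
```

```bash
python3 - <<'E'
from h import *
im,P,K,T=shot("wrist","w9.png"); s=ctrl.sense(); z=P[...,2]; print(s["tool_pos"])
print("all",rect(P,near(P,.52,.36,.1)&(z>.008)&(z<.06)))
r=rect(P,near(P,.52,.36,.1)&(z>.025)&(z<.06)); print("upper",r)
for r0 in finder.spot_point("stapler","wrist"):print(r0["p"],T[:3,:3]@r0["at"]+T[:3,3])
go(r[0][0]/1000,r[0][1]/1000,.0,r[3]+np.pi/2)
E
```

```text
[0.51592978 0.36491581 0.14197895]
all (array([517.4, 362.2]), 140.8, 32.9, np.float64(0.005), np.float64(37.5), 5991)
upper (array([518.2, 363.6]), 139.1, 32.8, np.float64(0.027), np.float64(37.5), 5819)
0.85 [ 0.52081884  0.36550539 -0.00078621]
shift [ -2.6   1.7 142.1] turn [-0.    -0.005 -0.001] alt [-0.008  0.     3.14 ] q7 0.89 t 23.25
```

View pics/w9.png

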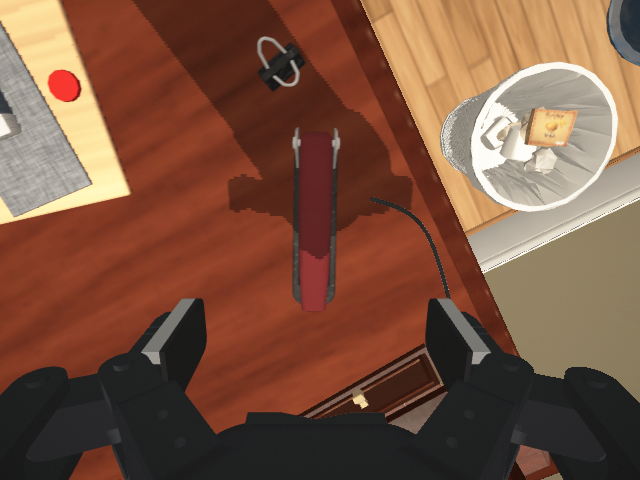

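The wrist view shows the stapler with the dark red top at (316,220). A thin cable lies about 50 mm to its right, so I'll use a narrow opening.

Request:
{"op": "step_arm", "data": {
  "targets": [0.22,-2.5,1.5,20,0,-0.004,0,0.22,-2.5,1.5,50,0,-0.004,0,0.22,-2.5,1.5,85,0,-0.004,0,0.22,-2.5,1.5,120,0,-0.004,0,0.22,-2.5,1.5,140,0,-0.004,0,0.22,-2.5,1.5,150,0,-0.004,0,0.22,-2.5,1.5,153,0,-0.004,0,0.22,-2.5,1.5,153,0,-0.004,0],
  "grip_force": 60
}}

```text
time: 24.05
tool_pos: [0.5211, 0.3604, -0.0087]
ee_rot: [-0.01, 1.0, -0.0, 0.001]
wrist_force: [0.6, 0.2, 0.6]
finger_gap: 0.0519
finger_force: 0.0
```

Request:
{"op": "step_arm", "data": {
  "targets": [-1,0,0,0,0,0,0,-1,0,0,0,0,0,0,-1,0,0,0,0,0,0,-1,0,0,0,0,0,0]
}}

```text
time: 24.45
tool_pos: [0.5215, 0.3626, -0.0074]
ee_rot: [-0.011, 1.0, 0.001, 0.002]
wrist_force: [-0.9, 0.7, 5.9]
finger_gap: 0.0225
finger_force: 58.8
```

Request:
{"op": "step_arm", "data": {
  "targets": [-1,0,0,-10,0,0,0,-1,0,0,-30,0,0,0,-1,0,0,-55,0,0,0,-1,0,0,-80,0,0,0,-1,0,0,-100,0,0,0,-1,0,0,-100,0,0,0]
}}

```text
time: 25.05
tool_pos: [0.5219, 0.362, 0.0938]
ee_rot: [-0.011, 1.0, 0.002, 0.003]
wrist_force: [0.4, 0.4, -1.9]
finger_gap: 0.0225
finger_force: 58.8
```

```bash
python3 - <<'E'
from h import *
im,P,K,T=shot("wrist","w10.png"); s=ctrl.sense(); print(s["tool_pos"],s["finger_gap"],s["wrist_force"],s["torque"])
E
```

```text
[0.5207679  0.36116095 0.09186473] 0.02224457983186277 [ 0.35960996 -0.65561369 -2.51804219] [-0.00930927 -0.04273508  0.05107443]
```

View pics/w10.png

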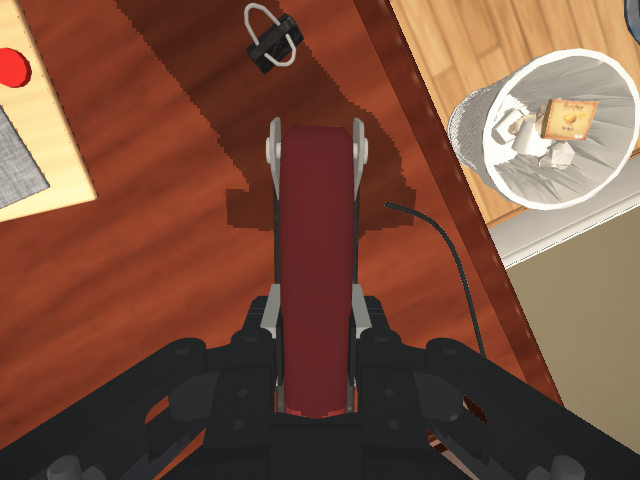

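The stapler is held level.

```bash
python3 - <<'E'
from h import *
go(.4963,-.106,.08,1.955)
E
```

```text
shift [  34.4 -466.6   11.3] turn [ 0.     0.004 -0.363] alt [ 0.006 -0.     2.778] q7 0.88 t 25.1
```

Request:
{"op": "step_arm", "data": {
  "targets": [-1,2,-30,0,0,0,0,-1,5,-70,0,0,0,-0.03,-1,8,-110,0,0,0,-0.06,-1,11,-150,0,0,0,-0.1,-1,14,-190,0,0,0,-0.14,-1,17,-230,0,0,0,-0.18,-1,20,-270,0,0,0,-0.22,-1,23,-310,0,0,0,-0.26,-1,26,-350,0,0,0,-0.3,-1,29,-390,0,0,0,-0.33,-1,32,-430,0,0,0,-0.36,-1,34,-455,0,0,0,-0.363]
}}

```text
time: 26.3
tool_pos: [0.4937, -0.0986, 0.089]
ee_rot: [-0.189, 0.982, -0.0, -0.001]
wrist_force: [0.1, 0.0, -2.2]
finger_gap: 0.0223
finger_force: 59.0
```

```bash
python3 - <<'E'
from h import *
print(ctrl.sense()["finger_gap"],ctrl.sense()["tool_pos"])
go(.4963,-.106,.004,1.955)
E
```

```text
0.022253165439166674 [ 0.49366335 -0.09864187  0.0889763 ]
shift [ 0.1 -7.8 85. ] turn [-0.    -0.003 -0.004] alt [-0.004  0.     3.138] q7 1.86 t 26.3
```

Request:
{"op": "step_arm", "data": {
  "targets": [-1,0,-8,20,0,0,0,-1,0,-8,45,0,0,0,-1,0,-8,65,0,0,0,-1,0,-8,78,0,0,0,-1,0,-8,83,0,0,0,-1,0,-8,84,0,0,0,-1,0,-8,84,0,0,0]
}}

```text
time: 27.0
tool_pos: [0.4995, -0.1017, 0.007]
ee_rot: [-0.191, 0.982, -0.0, 0.001]
wrist_force: [0.1, 0.3, -2.6]
finger_gap: 0.0221
finger_force: 59.0
```

Request:
{"op": "step_arm", "data": {
  "targets": [-1,2,-2,2,0,0,0,-1,2,-2,4,0,0,0,-1,2,-2,4,0,0,0]
}}

```text
time: 27.3
tool_pos: [0.4981, -0.1047, 0.0028]
ee_rot: [-0.191, 0.982, -0.0, 0.001]
wrist_force: [0.1, -0.5, -1.7]
finger_gap: 0.0222
finger_force: 59.0
```

Request:
{"op": "step_arm", "data": {
  "targets": [-1,0,0,1,0,0,0,-1,0,0,2,0,0,0,-1,0,0,2,0,0,0]
}}

```text
time: 27.6
tool_pos: [0.4983, -0.1045, 0.0015]
ee_rot: [-0.191, 0.982, -0.0, 0.001]
wrist_force: [-1.7, 0.7, 4.6]
finger_gap: 0.0226
finger_force: 59.7
```

Request:
{"op": "step_arm", "data": {
  "targets": [0.2,0,0,0,0,0,0,0.2,0,0,0,0,0,0,0.2,0,0,0,0,0,0,0.2,0,0,-30,0,0,0,0.2,0,0,-70,0,0,0,0.2,0,0,-110,0,0,0,0.2,-20,0,-150,0,0,0,0.2,-80,-40,-180,0,0,0,0.2,-120,-90,-180,0,0,0,0.2,-120,-130,-180,0,0,0,0.2,-120,-130,-180,0,0,0]
}}

```text
time: 28.7
tool_pos: [0.66, -0.1841, 0.1809]
ee_rot: [-0.189, 0.982, -0.002, 0.002]
wrist_force: [0.3, -0.9, -0.3]
finger_gap: 0.0511
finger_force: 0.0
```

```bash
python3 - <<'E'
from h import *
im,P,K,T=shot("wrist","w11.png"); z=P[...,2]
hsv=cv2.cvtColor(im,cv2.COLOR_RGB2HSV); H,S,V=[hsv[...,i] for i in range(3)]
print("stapler",rect(P,near(P,.494,-.107,.1)&(z>.018)&(z<.07)))
print("stapler hi",rect(P,near(P,.494,-.107,.1)&(z>.035)&(z<.07)))
print("hl",rect(P,near(P,.475,-.029,.08)&(z>.015)&(z<.04)&(H>20)&(H<40)&(S>120)))
print("tin",rect(P,near(P,.455,.048,.07)&(z>.017)&(z<.04)))
print("eraser",rect(P,near(P,.436,.125,.05)&(z>.016)&(z<.035)))
print("white stud",rect(P,near(P,.509,-.163,.03)&(V>235)&(S<40)))
E
```

```text
stapler (array([513.1, -99.6]), 101.8, 25.0, np.float64(0.373), np.float64(46.7), 5457)
stapler hi (array([513.7, -99.4]), 100.6, 25.0, np.float64(0.373), np.float64(46.8), 5300)
hl (array([483., -30.]), 106.6, 11.9, np.float64(0.38), np.float64(23.5), 2890)
tin (array([498.7,  31.2]), 26.5, 3.4, np.float64(0.436), np.float64(21.3), 170)
eraser None
white stud (array([ 509.8, -164.7]), 19.3, 15.4, np.float64(0.673), np.float64(11.1), 402)
```

View pics/w11.png

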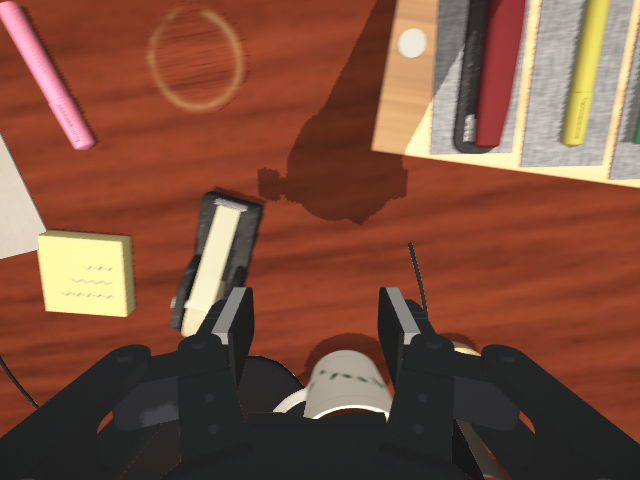

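```bash
python3 - <<'E'
from h import *
im,P,K,T=shot("top","top1.png"); z=P[...,2]
hsv=cv2.cvtColor(im,cv2.COLOR_RGB2HSV); H,S,V=[hsv[...,i] for i in range(3)]
print("stapler",rect(P,near(P,.494,-.107,.1)&(z>.02)&(z<.07)))
print("hl",rect(P,near(P,.475,-.029,.09)&(H>20)&(H<40)&(S>120)&(z>.014)))
print("tin",rect(P,near(P,.455,.048,.075)&(H>50)&(H<95)&(S>60)))
print("eraser",rect(P,near(P,.436,.125,.05)&(z>.016)))
cv2.imwrite("pics/top1c.png",cv2.resize(im[200:340,200:400,::-1],None,fx=4,fy=4))
s=ctrl.sense();print(s["time"],s["finger_force"],abs(s["dq"]).max())
E
```

```text
stapler (array([ 495.5, -104.4]), 140.1, 32.3, np.float64(0.364), np.float64(46.5), 549)
hl (array([475.5, -27.8]), 113.5, 13.6, np.float64(0.378), np.float64(25.0), 228)
tin (array([451.5,  47. ]), 96.6, 57.4, np.float64(0.392), np.float64(24.1), 768)
eraser (array([438.3, 125.3]), 48.7, 25.6, np.float64(0.348), np.float64(22.4), 170)
28.8 0.0 0.10279939909380478
```

View pics/top1c.png

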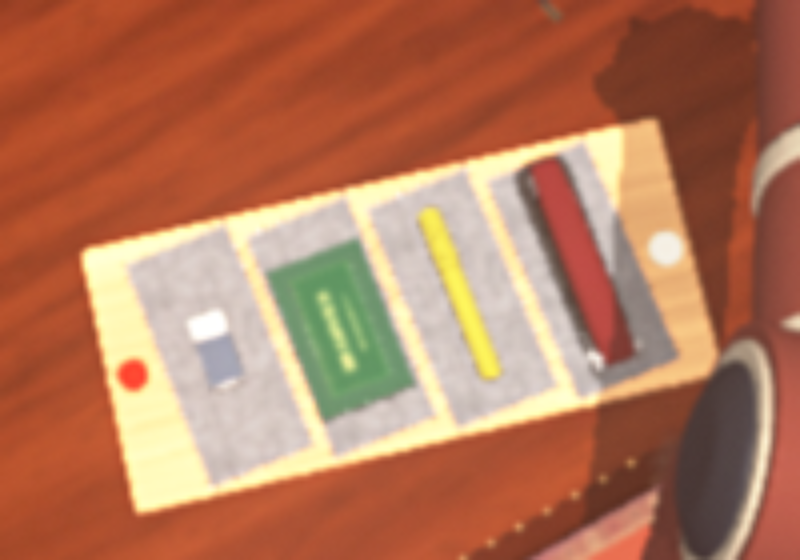

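All four lie centred on their pads, in order from the red stud at (133,375), with the fingers clear. Handing in.

```bash
python3 -c "
from plant import ctrl
print(ctrl.hand_in())"
```

```text
the job is handed in; nothing more can be done
None
```

I've handed the job in: from the red stud the pads carry eraser, ink pad, highlighter and stapler, each within about 4 mm of its pad's centre and 0.06 rad of its length by the last camera measurements (about 29 s used; no verdict came back).

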